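Open the child-proof coin-cell bottle

ROBOT

A 6-joint arm with a two-finger parallel gripper is mounted at the origin on the work surface. World frame = base frame: x ahead of the robot, y to its left, z up, the work surface at z = 0. Lengths are in mm, angles in rad, forces in N, time in s.
With the tool pointing down it reaches from about 275 to 775 mm from the base axis. Payload 14.6 kg.
Tool frame: the origin (TCP) lies on the centre line of the jaws, within the pads' length; the fingertips stand 14 mm ahead of it and the grasp point (between the pads) lies 5 mm behind it; z points along the fingers, y is the direction in which the jaws open and shut (so a half turn about z gives the same grasp; the last joint's range is limited). The gripper opens to 85 mm and grips with 20 to 120 N. Pads are 22 mm wide; open, the fingers measure 114 mm over their backs; the gripper's body (76 mm by 85 mm) begins 54 mm behind the grasp point. The pads swing forward as they close: fully open they stand 13 mm farther back than shut.
Start: joints at [1.05, 0.263, -0.048, 1.259, 0, 1.415], TCP at [187.795, 490.266, 213.678] pointing down, gripper open.
Joint ranges: [-2.65, 2.65], [-0.89, 1.7], [-1.18, 1.37], [-2.13, 2.11], [-1.35, 1.29], [-3.14, 3.14]. Speed limits (rad/s): [1.89, 1.89, 2.57, 2.79, 3.14, 3.14].

INTERFACE

Orientations are given as a 3x3 rotation matrix whose columns are the frame's x, y, z axes.
In Python, from cell import sense, vision, ticket gives the robot as it stands.
- The arm moves only by the shell command python3 -m creep 'ROWS' [FORCE]. ROWS is JSON, a list of rows, each a list of 3 entries, a list of its own where there are three numbers: the turn, a rotation vector about the tool's x, y, z scaled (see below), then the shift along the tool's x, y, z scaled (see below), then the closure, from -1 (fully open) to 1 (shut), so that 0 is half open. A call has 1 to 10 rows; each row shifts and turns the commanded pose from where the row before left it, along the tool's axes as they then stand; what a row does not reach is not made up. The controller multiplies each number of a shift by 0.02 m and each number of a turn by 8 degrees. A row lasts 1/10 s, in which the tool goes at most 50 mm and 8.59 degrees, less where a joint would pass 70% of its speed; a pose out of reach is approached as far as the arm can. A call with a number of a shift or a turn outside -1 to 1 is refused whole. A call with a gripper value outside its range is refused whole. The fingers move at their own pace and stop on an object; FORCE is the grip in N (left out, the last holds). Time passes only in rows, so rows that do not move let the fingers close. It gives the time, the measured TCP pose, the force and the opening at its end, in the units of the state.
- sense(): the state, without advancing time (a new reading comes with each control period).
- vision.snapshot(name): name is "side" or "top"; returns a dict with "image" (400x640x3 uint8, blue, green, red), "range_z" (400x640 float32, mm along the optical axis (not along the pixel's ray), 0 where there is no reading), "intrinsics" (3x3 intrinsics, pixels), "camera_from_world" (4x4, takes a point from world to camera coordinates). Camera axes: x right, y down, z forward; pixel columns grow to the right and rows downward; lengths in mm; the calibration is good to about 2 mm. A picture is of the moment at which its call begins.
- ticket.close_job(): hands the job in, once; it reports no verdict.
The state is a dict: "time": time; "joint_pos": joint angles; "qd": joint speeds; "joint_torque": joint torques, N m; "tool_pos": TCP position; "eef_rot": TCP orientation; "ft_force": force on the tool from outside, world axes, zero at the start; "wrist_torque": the same for the moment, N m; "opening": finger opening in mm.
Only numpy, scipy, OpenCV 4.12 (cv2) and the standard library are available. Lean on these libraries where they do the work, as an engineer would, in place of code of your own. Each camera call takes 0.05 s, during which the arm holds its last target. There are 200 camera calls.

TASK

A coin cell has to go into the translucent square bottle of spent ones, so open it for me: push its red child-proof cap down against its spring, keep it down while you twist it counter-clockwise until it is free, and lift it off, with the bottle left standing in its holder. Finish holding the cap in the gripper, level and still, a few centimetres above the open mouth (do not put it down or let go), and leave the jar, the tin and the funnel where they stand.

Things in the scene. Friction and masses are not known exactly. Their poses are not given: they have to be found in the camera images.
- cap_center (a point): Red ribbed push-and-turn cap, 54 mm across, 30 mm high, 40 g; the point is on its axis half-way up (15 mm below its flat top, 15 mm above the skirt's lower edge). z is up its axis. Locked at the start. Pressed down more than 3.5 mm (about 5 is good) and kept down, it turns counter-clockwise seen from above; from about 40 to 80 degrees of turn (60 is the middle) it lifts off. Clockwise it meets a stop.
- liner (a joint): Sprung liner disc inside the cap, between its top and the bottle's rim, in m: 0 with the cap locked, -0.005 with the cap pressed 5 mm down, -0.007 at its hard stop, +0.003 when the cap is off. It pushes the cap up with about 7 N when locked, 10.5 N at 3.5 mm, 14 N at 7 mm. Three lugs in the skirt sit up in notches on the neck and pass under 3.5 mm hooks only while the cap is held down.
- bottle_mouth (a point): Centre of the bottle's round mouth, at the top of its rim; at the start inside the cap, 2 mm above the cap's centre. z is up, x and y along the bottle's square sides. Translucent square bottle of coin cells, loose, about 300 g, 62 mm wide, flat shoulder 70 mm up (11 mm under the locked cap's skirt), rim 98 mm up, neck 48 mm across its lugs. The holder's pocket (1 mm play) keeps it from turning.
- holder: Dark grey plastic holder screwed to the shelf, 166 mm long (its y), 72 mm wide; origin on its underside, 83 mm from its -y end. The square pocket at its +y end, 34 mm high, holds the bottle with its axis at x 0, y +46 mm and its underside at z 4 mm, so the rim is 102 mm above the shelf. The dish at its -y end, 16 mm high, holds a few coin cells.
- jar_center (a point): Clear glass jar of spent AA cells, 88 mm across, 110 mm high; the point is half-way up its axis. Leave it alone.
- tin_center (a point): Round green aluminium tin with its lid on, 76 mm across, 78 mm high; the point is half-way up its axis. Leave it alone.
- funnel_center (a point): Stainless steel funnel standing on its wide mouth, 90 mm across at the shelf, 80 mm high; the point is half-way up its axis. Leave it alone.
Things that resemble listed ones, but are neither listed nor needed, are in the scene too. Of the things like the part that bears cap_center, leave any that is orange; of the rest the smaller one is meant. What is shaped like the part that bears bottle_mouth but blue is not meant.

How it is judged (in metres and radians):
On the way, in this order (a step that is already met when the one before it is completed fails the run):
1. the cap is pressed down, 3 mm or more below its locked height, not yet turned (z of cap_center in the frame of bottle_mouth below -0.005 m and angle between the x axis of cap_center and the x axis of bottle_mouth, either way round below 0.3 rad), for 0.05 s.
2. the cap is twisted out of its catch, still on the neck (angle between the x axis of cap_center and the x axis of bottle_mouth, either way round above 0.5 rad and z of cap_center in the frame of bottle_mouth below 0.012 m), for 0.05 s.
At the end, for the whole second after the job is handed in: The fingers hold the cap (more than 1 N) still (under 0.03 m/s) and level (within 0.25 rad) above the bottle, not touching it: its skirt 15 to 120 mm above the rim and its axis within 30 mm of the bottle's; the bottle stands upright (0.1 rad) and seated in the holder (within 6 mm of height) (z of cap_center in the frame of bottle_mouth between 0.03 and 0.135 m and horizontal distance between cap_center and bottle_mouth below 0.03 m and angle between cap_center's own z axis and vertical below 0.25 rad and linear speed of cap below 0.03 m/s and contact force between the fingers and cap above 1 N and contact force between cap and bottle below 0.1 N and z of bottle_mouth in the frame of holder between 0.096 and 0.108 m and angle between bottle_mouth's own z axis and vertical below 0.1 rad); the arm keeps its last pose, push and grip.
It fails at once if the jar is moved by more than 25 mm (distance of jar_center from where it was at the start of the episode above 0.025 m).
It fails at once if the tin is moved by more than 25 mm (distance of tin_center from where it was at the start of the episode above 0.025 m).
It fails at once if the funnel is moved by more than 25 mm (distance of funnel_center from where it was at the start of the episode above 0.025 m).
It fails at once if the bottle is pulled up out of its seat (15 mm) or tipped (z of bottle_mouth in the frame of holder above 0.117 m or angle between bottle_mouth's own z axis and vertical above 0.25 rad).
It also fails if it takes over 35 s, if anything falls off the work surface, if the arm or the gripper's body presses on something with over 40 N, if the wrist force passes 120 N, or if a joint passes its speed limit or range.

## Working session

There is one attempt and no reset: what is moved stays moved. The work goes in short steps, Python scripts to look and compute and a shell command to move; the robot and the scene stay as the last step left them, time stands still between calls to the robot, and variables do not carry over. Pictures are saved under pics/ and viewed, about 8 in all and at most 12, crops included, and the job is handed in when it is done.

```bash
mkdir -p pics; ls; python3 - <<'E'
from cell import sense, vision
import cv2,numpy as np
for n in("top","side"):
    s=vision.snapshot(n); cv2.imwrite(f"pics/{n}0.png",s["image"]); np.savez(f"{n}0.npz",**s)
    print(n,s["intrinsics"].round(1).tolist(),s["camera_from_world"].round(3).tolist())
s=sense();print(s)
E
```

```text
pics
top [[434.2, 0.0, 320.4], [0.0, 434.2, 200.0], [0.0, 0.0, 1.0]] [[-0.08, -0.997, 0.004, 86.64], [-0.968, 0.076, -0.238, 620.833], [0.237, -0.023, -0.971, 867.118], [0.0, 0.0, 0.0, 1.0]]
side [[402.5, 0.0, 313.7], [0.0, 402.5, 199.7], [0.0, 0.0, 1.0]] [[0.885, -0.466, 0.017, -498.404], [-0.295, -0.587, -0.754, 289.259], [0.361, 0.662, -0.657, 892.721], [0.0, 0.0, 0.0, 1.0]]
{'time': 0.1, 'joint_pos': array([ 1.04969494e+00,  2.63481857e-01, -4.88976849e-02,  1.25939876e+00,
       -4.47877030e-05,  1.41551539e+00]), 'qd': array([-0.00111921, -0.00053989,  0.00389574, -0.00076473,  0.00093942,
        0.00135157]), 'joint_torque': array([ 2.41542897e-03, -6.38574600e+01,  3.85063899e+01,  1.00218033e-02,
       -1.46484631e-04, -1.04369420e-05]), 'tool_pos': array([187.66913958, 490.01413448, 213.26080012]), 'eef_rot': array([[-9.33830570e-01,  3.57715340e-01, -4.50019956e-04],
       [ 3.57715607e-01,  9.33830167e-01, -8.73937302e-04],
       [ 1.07621431e-04, -9.77088530e-04, -9.99999517e-01]]), 'ft_force': array([-0.48789124, -0.3319363 , -0.60135816]), 'wrist_torque': array([-0.00117425, -0.03366775, -0.01597097]), 'opening': 85.40918015746034}
```

View pics/top0.png

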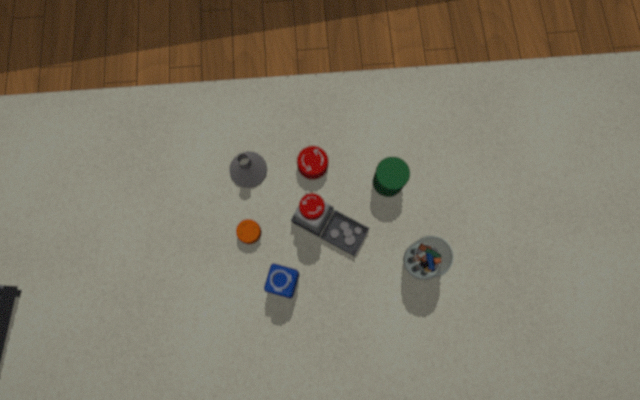

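View pics/side0.png

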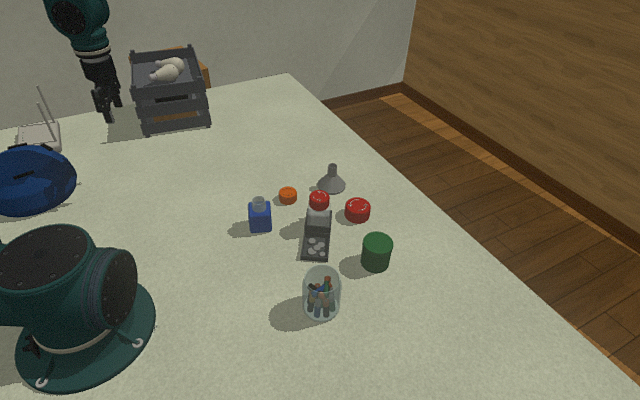

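Candidates are the red cap on the bottle at top (312,206), a larger red cap on the shelf at (313,162), and an orange cap at (248,232). There is also a blue square bottle at (282,281). I choose (312,206): it is the smaller red one and sits on the translucent bottle in the holder. The funnel is at (248,168), the tin at (391,176) and the jar at (424,260).

```bash
cat > h.py <<'E'
import cv2,numpy as np
def ray(s,px,z):
    K,T=s["intrinsics"],s["camera_from_world"]; R,t=T[:3,:3],T[:3,3]
    c=-R.T@t; d=R.T@np.linalg.solve(K,[px[0],px[1],1.]); return c+d*(z-c[2])/d[2]
def pts(s,mask):
    v,u=np.nonzero(mask&(s["range_z"]>0)); Z=s["range_z"][v,u]; K,T=s["intrinsics"],s["camera_from_world"]
    P=np.linalg.inv(K)@np.stack([u,v,np.ones_like(u)])*Z; return (T[:3,:3].T@(P-T[:3,3:])).T
def red(s):
    h=cv2.cvtColor(s["image"],cv2.COLOR_BGR2HSV); return ((h[...,0]<5)|(h[...,0]>172))&(h[...,1]>150)&(h[...,2]>60)
E
python3 - <<'E'
from h import *
for n in("top","side"):
    s=dict(np.load(f"{n}0.npz")); m=red(s)
    k,l,st,ce=cv2.connectedComponentsWithStats(m.astype(np.uint8))
    for i in range(1,k):
        if st[i,4]<80: continue
        P=pts(s,l==i); top=P[P[:,2]>P[:,2].max()-6]
        print(n,ce[i].round(),st[i],"top z",np.percentile(P[:,2],95).round(1),"mid",((top.min(0)+top.max(0))/2).round(1),(np.ptp(top,0)).round(1))
s=dict(np.load("top0.npz"))
# others
P=pts(s,np.ones((400,640),bool)); w=P[(P[:,2]>8)&(P[:,0]>250)&(abs(P[:,1])<350)]
g=((w[:,:2]-[250,-350])//10).astype(int); im=np.zeros((80,75),np.uint8)
im[g[:,0].clip(0,79),g[:,1].clip(0,74)]=1
k,l,st,ce=cv2.connectedComponentsWithStats(im)
for i in range(1,k):
    q=w[l[g[:,0].clip(0,79),g[:,1].clip(0,74)]==i]; print(q.min(0).round(),q.max(0).round())
# holder yaw: dark grey px near, height 5..40
hsv=cv2.cvtColor(s["image"],cv2.COLOR_BGR2HSV); m=np.zeros((400,640),bool); m[185:265,285:375]=1
m&=(hsv[...,2]<105)&(hsv[...,1]<60)
A=pts(s,m);A=A[(A[:,2]>8)&(A[:,2]<42)];print(len(A)); print(cv2.minAreaRect(A[:,:2].astype(np.float32)))
i=cv2.imread("pics/top0.png")[130:310,220:460]; cv2.imwrite("pics/c1.png",cv2.resize(i,None,fx=3.2,fy=3.2,interpolation=cv2.INTER_CUBIC))
E
```

```text
top [312. 162.] [298 147  30  32 627] top z 43.3 mid [728.1  47.3  42.7] [69.5 66.4  6. ]
top [311. 206.] [300 194  24  25 415] top z 117.6 mid [605.   57.6 116.8] [51.  48.5  6. ]
side [319. 197.] [310 190  19  14 166] top z 118.1 mid [606.9  57.1 116.7] [50.2 48.   5.9]
side [358. 206.] [346 198  24  18 256] top z 43.9 mid [730.2  45.4  43. ] [68.9 66.   6. ]
[424.  97.   8.] [497. 169. 102.]
[ 440. -224.    8.] [ 527. -137.  113.]
[506. -69.   8.] [655. 106. 120.]
[551. 177.   8.] [605. 231.  36.]
[ 636. -163.    8.] [711. -88.  84.]
[686. 158.   8.] [774. 245.  83.]
[692.  11.   9.] [765.  84.  46.]
[807. 241.   8.] [807. 241.   8.]
596
((619.3948364257812, -6.8405914306640625), (164.78509521484375, 165.4358673095703), 56.802207946777344)
```

View pics/c1.png

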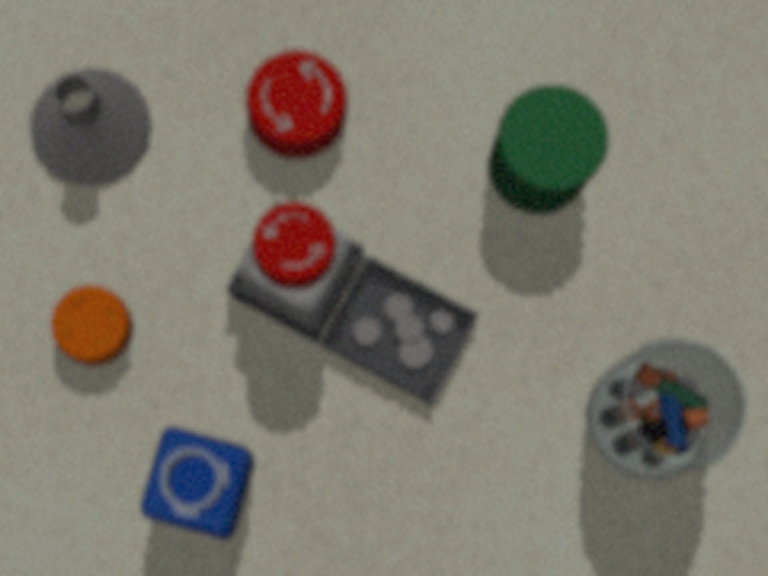

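The crop confirms it: the red cap, crop (294,243), sits on the translucent bottle beside the coin dish. Cap axis is about (606, 57), top z about 115. Next I travel above it.

```bash
python3 -m creep '[[[0,0,0],[-1,-0.466,0],-1],[[0,0,0],[-1,-0.466,0],-1],[[0,0,0],[-1,-0.466,0],-1],[[0,0,0],[-1,-0.466,0],-1],[[0,0,0],[-1,-0.466,0],-1],[[0,0,0],[-1,-0.466,0],-1],[[0,0,0],[-1,-0.466,0],-1],[[0,0,0],[-1,-0.466,0],-1],[[0,0,0],[-1,-0.466,0],-1],[[0,0,0],[-1,-0.466,0],-1]]' 
python3 -m creep '[[[0,0,0],[-1,-0.466,0],-1],[[0,0,0],[-1,-0.466,0],-1],[[0,0,0],[-1,-0.466,0],-1],[[0,0,0],[-1,-0.466,0],-1],[[0,0,0],[-1,-0.466,0],-1],[[0,0,0],[-1,-0.466,0],-1],[[0,0,0],[-1,-0.466,0],-1],[[0,0,0],[-1,-0.466,0],-1],[[0,0,0],[-1,-0.466,0],-1],[[0,0,0],[-1,-0.466,0],-1]]' 
python3 -m creep '[[[0,0,0],[-1,-0.466,0],-1],[[0,0,0],[-1,-0.466,0],-1],[[0,0,0],[-1,-0.466,0],-1],[[0,0,0],[-1,-0.466,0],-1],[[0,0,0],[-1,-0.466,0],-1],[[0,0,0],[-1,-0.466,0],-1],[[0,0,0],[-0.6,-0.3,0],-1],[[0,0,0],[0,0,0],-1],[[0,0,0],[0,0,0],-1]]' ; python3 -c "
from cell import sense;s=sense();print(s['joint_pos'].round(3),s['eef_rot'].round(3).tolist(),s['ft_force'])"
```

```text
time: 1.1
tool_pos: [341.6, 330.9, 213.5]
eef_rot: [[-0.934, 0.358, -0.0], [0.358, 0.934, -0.0], [0.0, -0.0, -1.0]]
ft_force: [-0.0, 0.1, 0.7]
opening: 85.2
time: 2.1
tool_pos: [495.1, 172.3, 213.5]
eef_rot: [[-0.934, 0.358, -0.001], [0.358, 0.934, -0.0], [0.0, -0.0, -1.0]]
ft_force: [0.7, 1.0, -0.8]
opening: 85.4
time: 3.0
tool_pos: [595.4, 68.4, 213.5]
eef_rot: [[-0.934, 0.358, -0.001], [0.358, 0.934, 0.0], [0.001, -0.0, -1.0]]
ft_force: [-0.3, 0.9, -0.1]
opening: 85.5
[-0.022  0.394  0.148  1.326  0.     0.344] [[-0.934, 0.358, -0.001], [0.358, 0.934, 0.0], [0.001, -0.0, -1.0]] [-0.28434391  0.87850474 -0.08009153]
```

```bash
python3 -m creep '[[[0,0,0],[-0.69,-0.32,0.6],-1],[[0,0,0],[0,0,1],-1],[[0,0,0],[0,0,1],-1],[[0,0,0],[0,0,0.6],-1],[[0,0,0],[0,0,0],-1],[[0,0,0],[0,0,0],-1]]'
python3 - <<'E'
from h import *
from cell import vision
o=[]
for n,(u,v) in (("top",(312,206)),("side",(319,190))):
    s=vision.snapshot(n); np.savez(f"{n}1.npz",**s)
    o.append(cv2.resize(s["image"][v-60:v+60,u-50:u+50],None,fx=4,fy=4,interpolation=cv2.INTER_CUBIC))
    P=pts(s,red(s)); P=P[P[:,2]>95]; print(n,len(P),P.min(0).round(1),P.max(0).round(1))
cv2.imwrite("pics/c2.png",np.hstack(o))
E
```

```text
time: 3.6
tool_pos: [606.5, 57.3, 150.1]
eef_rot: [[-0.934, 0.357, 0.0], [0.357, 0.934, -0.0], [-0.0, 0.0, -1.0]]
ft_force: [0.4, -0.1, 1.4]
opening: 85.4Traceback (most recent call last):
  File "<stdin>", line 7, in <module>
    return umr_minimum(a, axis, None, out, keepdims, initial, where)
ValueError: zero-size array to reduction operation minimum which has no identity
```

```bash
python3 - <<'E'
from h import *
from cell import vision
s=vision.snapshot("side"); np.savez("side1.npz",**s)
cv2.imwrite("pics/c2.png",cv2.resize(s["image"][120:250,250:400],None,fx=4.5,fy=4.5,interpolation=cv2.INTER_CUBIC))
P=pts(s,red(s)); P=P[P[:,2]>92]; print(len(P),P.min(0).round(1),P.max(0).round(1))
E
```

```text
194 [579.9  29.4  92.1] [631.6  82.4 119.3]
```

View pics/c2.png

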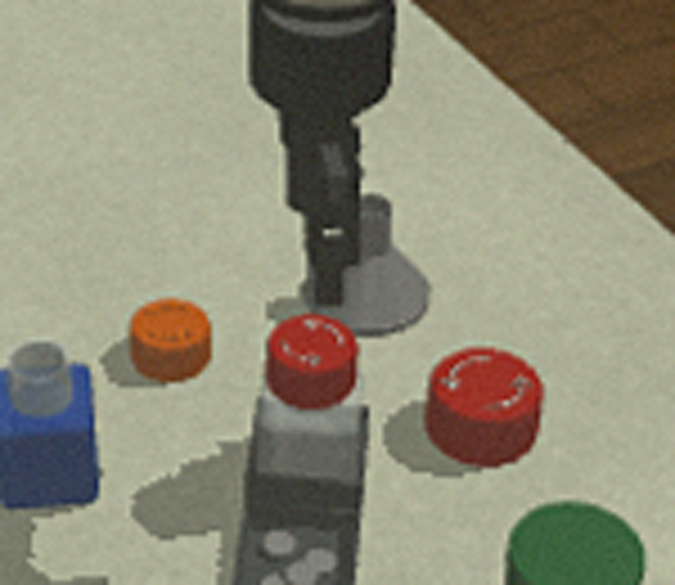

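The side view shows the cap at crop (312,360) straight below the open fingers, with nothing in the way. Next I go down around it and close.

```bash
python3 -m creep '[[[0,0,0],[0,0,0.8],-1],[[0,0,0],[0,0,0.8],-1],[[0,0,0],[0,0,0.5],-1],[[0,0,0],[0,0,0.35],-1],[[0,0,0],[0,0,0],-1]]' 80
python3 -m creep '[[[0,0,0],[0,0,0],0],[[0,0,0],[0,0,0],0.3],[[0,0,0],[0,0,0],1],[[0,0,0],[0,0,0],1],[[0,0,0],[0,0,0],1],[[0,0,0],[0,0,0],1],[[0,0,0],[0,0,0],1]]' 80
```

```text
time: 4.2
tool_pos: [606.2, 57.2, 100.3]
eef_rot: [[-0.934, 0.358, -0.001], [0.358, 0.934, 0.0], [0.001, -0.0, -1.0]]
ft_force: [-0.6, -0.4, 0.1]
opening: 85.6
time: 4.9
tool_pos: [606.4, 57.2, 100.7]
eef_rot: [[-0.934, 0.358, 0.0], [0.358, 0.934, -0.0], [-0.0, -0.0, -1.0]]
ft_force: [-0.5, 0.5, -0.1]
opening: 0.1
```

Opening 0.1 is unexpected, so I look.

```bash
python3 - <<'E'
from h import *
from cell import vision,sense
s=vision.snapshot("side"); np.savez("side2.npz",**s)
cv2.imwrite("pics/c3.png",cv2.resize(s["image"][120:250,250:400],None,fx=4.5,fy=4.5,interpolation=cv2.INTER_CUBIC))
P=pts(s,red(s)); P=P[P[:,2]>70]; print(len(P),P.min(0).round(1),P.max(0).round(1))
q=sense();print(q['opening'],q['tool_pos'],q['joint_pos'].round(3),q['time'])
E
```

```text
136 [580.6  29.   89.4] [631.1  81.5 119.8]
-0.027730676791726083 [606.3562233   57.16343384 100.65592391] [-0.04   0.458 -0.058  1.055 -0.     0.326] 4.95
```

View pics/c3.png

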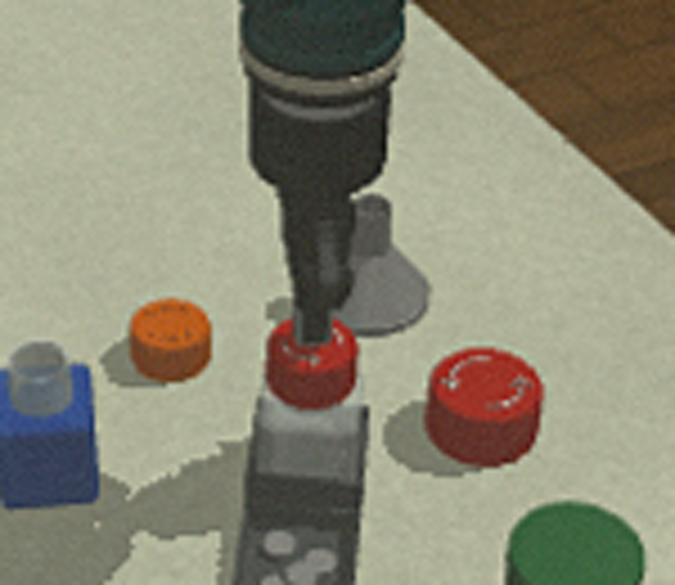

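The fingers have shut just above the cap's top at crop (315,343). The cap is untouched. I measure where the tips really are.

```bash
python3 - <<'E'
from h import *
s=dict(np.load("side2.npz")); hsv=cv2.cvtColor(s["image"],cv2.COLOR_BGR2HSV)
m=np.zeros((400,640),bool); m[150:202,311:332]=1; m&=~red(s)&(hsv[...,2]<110)
for v in range(180,200,2):
    k=m.copy(); k[:v]=0;k[v+1:]=0; P=pts(s,k)
    if len(P): print(v,len(P),np.median(P,0).round(1),P[:,0].min().round(),P[:,0].max().round())
s=dict(np.load("side1.npz")); hsv=cv2.cvtColor(s["image"],cv2.COLOR_BGR2HSV)
m=np.zeros((400,640),bool); m[150:190,315:332]=1; m&=(hsv[...,2]<80)
print('open, TCP150')
for v in range(174,190,2):
    k=m.copy(); k[:v]=0;k[v+1:]=0; P=pts(s,k)
    if len(P): print(v,len(P),np.median(P,0).round(1))
E
```

```text
180 17 [588.8  10.  211.8] 576.0 720.0
182 15 [587.8   3.2 209.5] 574.0 714.0
184 14 [585.2   3.6 202.4] 575.0 712.0
186 14 [592.2  15.1 185.4] 578.0 708.0
188 15 [604.1  32.4 165.5] 584.0 709.0
190 12 [603.9  47.5 143.7] 593.0 703.0
192 9 [600.9  47.  137.4] 594.0 613.0
194 11 [605.6  48.7 128.8] 594.0 709.0
196 9 [598.   56.9 118.5] 587.0 607.0
198 2 [589.4  57.6 114.3] 585.0 594.0
open, TCP150
174 13 [583.5  -4.9 239.1]
176 11 [579.9 -10.6 237.3]
178 11 [580.  -10.9 232.7]
180 6 [588.    7.3 212. ]
182 7 [586.4   7.  206.7]
184 8 [586.3   5.6 199.1]
186 8 [587.2   6.7 193.5]
```

The depth reading puts the real fingertips about 32 mm higher than the reported TCP implies. Shut tips read z≈118 instead of 87, and open tips ≈185 instead of 149 at TCP 150. The xy agrees. I go by the camera: open, go lower, then check before closing.

```bash
python3 -m creep '[[[0,0,0],[0,0,-0.5],1],[[0,0,0],[0,0,0],-1],[[0,0,0],[0,0,0],-1],[[0,0,0],[0,0,0],-1],[[0,0,0],[0,0,0],-1],[[0,0,0],[0,0,0],-1],[[0,0,0],[0,0,0],-1]]'
python3 -m creep '[[[0,0,0],[0,0,0.8],-1],[[0,0,0],[0,0,0.8],-1],[[0,0,0],[0,0,0.5],-1],[[0,0,0],[0,0,0],-1],[[0,0,0],[0,0,0],-1]]'
python3 - <<'E'
from h import *
from cell import vision,sense
s=vision.snapshot("side"); np.savez("side3.npz",**s)
cv2.imwrite("pics/c4.png",cv2.resize(s["image"][150:250,260:380],None,fx=6,fy=6,interpolation=cv2.INTER_CUBIC))
hsv=cv2.cvtColor(s["image"],cv2.COLOR_BGR2HSV)
m=np.zeros((400,640),bool); m[170:215,305:335]=1; m&=(hsv[...,2]<80)&~red(s)
for v in range(184,215,2):
    k=m.copy(); k[:v]=0;k[v+1:]=0; P=pts(s,k)
    if len(P): print(v,len(P),np.median(P,0).round(1))
q=sense();print(q['opening'],q['tool_pos'],q['ft_force'])
E
```

```text
time: 5.65
tool_pos: [606.3, 57.2, 110.6]
eef_rot: [[-0.934, 0.358, -0.0], [0.358, 0.934, 0.0], [0.0, -0.0, -1.0]]
ft_force: [0.1, -0.1, 0.3]
opening: 84.4
time: 6.15
tool_pos: [606.5, 57.2, 69.0]
eef_rot: [[-0.934, 0.358, 0.0], [0.358, 0.934, -0.0], [-0.0, 0.0, -1.0]]
ft_force: [-0.0, -0.0, -0.4]
opening: 85.6
184 13 [584.4   4.1 203.9]
186 14 [582.8  -0.6 201.1]
188 16 [582.7  -2.5 196.4]
190 14 [581.4  -5.5 191.5]
192 14 [582.2  -2.3 182.7]
194 13 [581.2  -7.1 180.9]
196 11 [579.5  -6.7 174.2]
198 10 [587.8   0.7 160.1]
200 11 [582.2  -4.3 157.7]
202 11 [580.9 -10.2 156.5]
204 10 [578.6 -11.5 151.8]
206 7 [585.    5.9 128.9]
208 8 [586.3   6.2 120.2]
210 6 [588.3   7.4 113.7]
212 5 [589.2  15.8  99.9]
214 1 [644.6  56.4  33.8]
85.40582450461898 [606.69656572  57.14440094  69.30543456] [-0.06387867 -0.24805303  0.00131758]
```

View pics/c4.png

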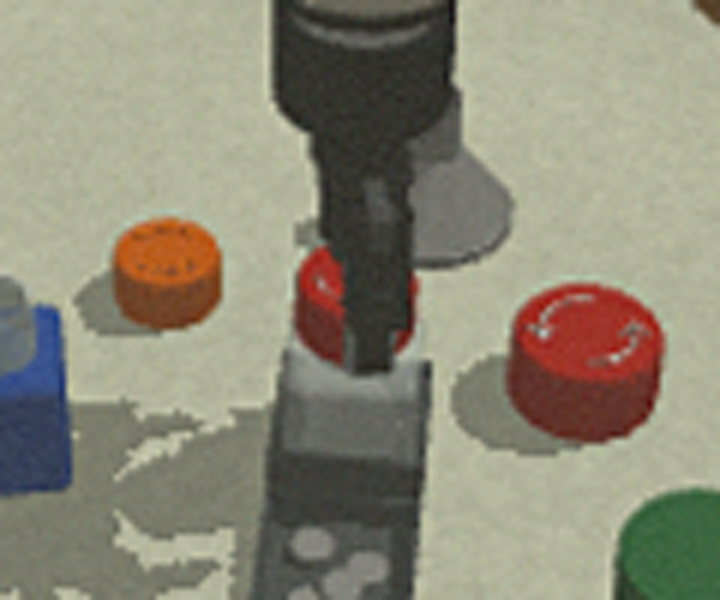

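The open tip is at crop (370,370), z≈101, beside the cap's skirt and clear of the shoulder. I go down 4 mm more and close.

```bash
python3 -m creep '[[[0,0,0],[0,0,0.2],-1],[[0,0,0],[0,0,0],0],[[0,0,0],[0,0,0],1],[[0,0,0],[0,0,0],1],[[0,0,0],[0,0,0],1],[[0,0,0],[0,0,0],1],[[0,0,0],[0,0,0],1],[[0,0,0],[0,0,0],1]]' 80
```

```text
time: 7.0
tool_pos: [606.6, 57.4, 65.2]
eef_rot: [[-0.934, 0.357, 0.001], [0.357, 0.934, 0.0], [-0.001, 0.001, -1.0]]
ft_force: [0.3, 1.6, 4.6]
opening: 52.4
```

Gripped. Next I press in steps and watch the force.

```bash
python3 -m creep '[[[0,0,0],[0,0,0.1],1],[[0,0,0],[0,0,0.1],1],[[0,0,0],[0,0,0],1],[[0,0,0],[0,0,0],1]]' 
python3 -m creep '[[[0,0,0],[0,0,0.08],1],[[0,0,0],[0,0,0],1],[[0,0,0],[0,0,0],1]]'
```

```text
time: 7.4
tool_pos: [606.8, 57.5, 61.6]
eef_rot: [[-0.934, 0.357, 0.001], [0.357, 0.934, 0.001], [-0.001, 0.001, -1.0]]
ft_force: [-3.0, 2.2, 10.9]
opening: 52.5
time: 7.7
tool_pos: [606.8, 57.5, 60.1]
eef_rot: [[-0.934, 0.357, 0.002], [0.357, 0.934, 0.001], [-0.001, 0.001, -1.0]]
ft_force: [-3.1, 3.0, 11.9]
opening: 52.1
```

```bash
python3 -m creep '[[[0,0,0],[0,0,0.03],1],[[0,0,-0.5],[0,0,0],1],[[0,0,-0.5],[0,0,0],1],[[0,0,-0.5],[0,0,0],1],[[0,0,-0.5],[0,0,0],1],[[0,0,0],[0,0,0],1]]'; python3 -c "
from cell import sense;s=sense();print(s['wrist_torque'].round(2),s['ft_force'].round(1),s['joint_pos'].round(2))"
```

```text
time: 8.3
tool_pos: [607.5, 57.2, 59.8]
eef_rot: [[-0.996, 0.084, 0.003], [0.084, 0.996, 0.0], [-0.003, 0.0, -1.0]]
ft_force: [-0.0, 0.0, 13.0]
opening: 51.9
[0.11 0.08 0.08] [-0.  0. 13.] [-0.04  0.49 -0.13  0.95  0.    0.04]
```

Turning 16° CCW with low torque and 13 N held. I carry on to about 61°.

```bash
python3 -m creep '[[[0,0,-0.7],[0,0,0],1],[[0,0,-0.7],[0,0,0],1],[[0,0,-0.7],[0,0,0],1],[[0,0,-0.7],[0,0,0],1],[[0,0,-0.7],[0,0,0],1],[[0,0,-0.7],[0,0,0],1],[[0,0,-0.7],[0,0,0],1],[[0,0,-0.7],[0,0,0],1],[[0,0,0],[0,0,0],1],[[0,0,0],[0,0,0],1]]'; python3 - <<'E'
from h import *
from cell import vision,sense
s=sense();print(s['wrist_torque'].round(2),s['ft_force'].round(1),s['joint_pos'].round(2))
s=vision.snapshot("side"); np.savez("side4.npz",**s)
cv2.imwrite("pics/c5.png",cv2.resize(s["image"][160:240,270:370],None,fx=7,fy=7,interpolation=cv2.INTER_CUBIC))
E
```

```text
time: 9.3
tool_pos: [607.5, 57.1, 59.8]
eef_rot: [[-0.768, -0.641, 0.003], [-0.641, 0.768, -0.0], [-0.002, -0.002, -1.0]]
ft_force: [0.2, 0.2, 12.2]
opening: 52.4
[ 0.02 -0.    0.1 ] [ 0.2  0.2 12.2] [-0.04  0.49 -0.13  0.95 -0.   -0.74]
```

View pics/c5.png

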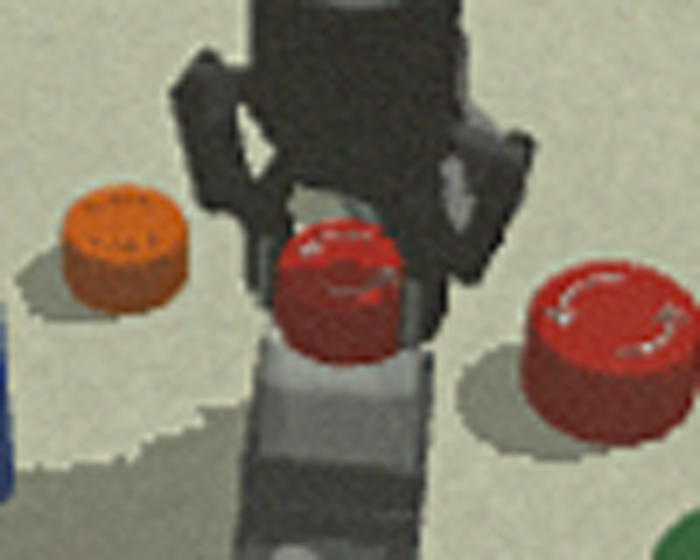

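The cap is gripped between both pads at crop (340,290), sits low on the neck and has turned with the tool by 60.8°. I lift gently first.

```bash
python3 -m creep '[[[0,0,0],[0,0,-0.15],1],[[0,0,0],[0,0,-0.15],1],[[0,0,0],[0,0,-0.15],1],[[0,0,0],[0,0,-0.15],1],[[0,0,0],[0,0,0],1]]'
python3 -m creep '[[[0,0,0],[0,0,-0.3],1],[[0,0,0],[0,0,-0.3],1],[[0,0,0],[0,0,0],1]]'
```

```text
time: 9.85
tool_pos: [606.4, 57.1, 70.7]
eef_rot: [[-0.768, -0.641, 0.0], [-0.641, 0.768, -0.0], [-0.0, -0.0, -1.0]]
ft_force: [0.4, -0.3, -1.5]
opening: 52.4
time: 10.15
tool_pos: [606.8, 57.1, 83.4]
eef_rot: [[-0.768, -0.641, 0.001], [-0.641, 0.768, -0.0], [-0.001, -0.001, -1.0]]
ft_force: [0.3, -0.2, 0.3]
opening: 51.7
```

Free with no pull. I raise it to about 70 mm above the pressed height and check.

```bash
python3 -m creep '[[[0,0,0],[0,0,-0.5],1],[[0,0,0],[0,0,-0.6],1],[[0,0,0],[0,0,-0.6],1],[[0,0,0],[0,0,-0.5],1],[[0,0,0],[0,0,-0.2],1],[[0,0,0],[0,0,0],1],[[0,0,0],[0,0,0],1],[[0,0,0],[0,0,0],1],[[0,0,0],[0,0,0],1],[[0,0,0],[0,0,0],1]]'; python3 - <<'E'
from h import *
from cell import vision,sense
s=sense();print(s['ft_force'].round(1),np.abs(s['qd']).max())
s=vision.snapshot("side")
P=pts(s,red(s)); P=P[P[:,2]>80]; print(len(P),P.min(0).round(1),P.max(0).round(1))
cv2.imwrite("pics/c6.png",cv2.resize(s["image"][140:240,270:370],None,fx=6,fy=6,interpolation=cv2.INTER_CUBIC))
E
```

```text
time: 11.15
tool_pos: [606.2, 57.2, 130.2]
eef_rot: [[-0.768, -0.641, -0.001], [-0.641, 0.768, -0.0], [0.0, 0.0, -1.0]]
ft_force: [-0.8, 0.1, 0.0]
opening: 52.1
[-0.8  0.1  0. ] 0.0016849875226771901
150 [579.7  30.2 151. ] [628.7  80.4 204.7]
```

View pics/c6.png

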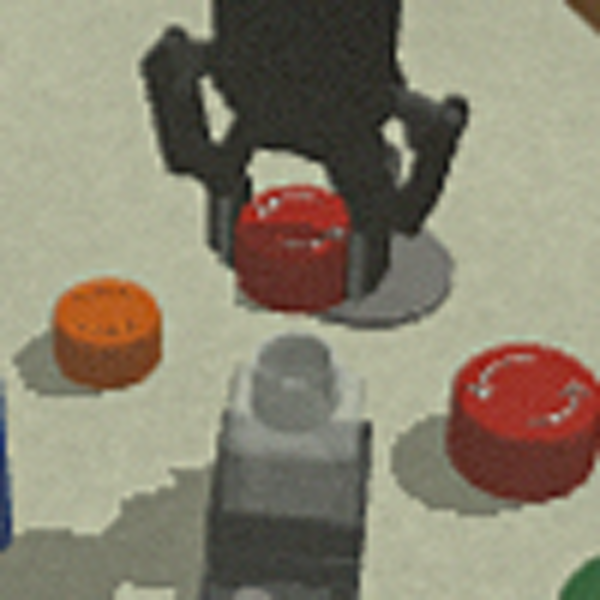

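The cap is held level at crop (293,245), and its skirt is at z≈151, about 49 mm above the open mouth at (295,360). The bottle is upright and seated. I hand it in.

```bash
python3 -c "
from cell import ticket;print(ticket.close_job())"
```

```text
the job is handed in; nothing more can be done
None
```

The red cap is off the bottle and held in the gripper above the open mouth, and I handed the job in at about 11 s with no verdict reported. I gripped it at 80 N, pressed it down about 5 mm (12–13 N at the wrist), twisted it about 61° counter-clockwise while held down, and lifted it off with no pull on the wrist.

**Last checks:**
- **Cap:** it is level and still, with its skirt at z≈151 mm, about 49 mm above the rim. Its axis is within a few mm of the bottle's, and the jaws are open 52 mm on it.
- **Bottle:** the last picture shows it upright and seated in its holder.
- **Jar, tin and funnel:** I moved nothing near them. I did not measure their positions again at the end.

**What disagreed:** the fingertips stood about 32 mm higher than the reported TCP and the stated tool geometry imply. Because of that, the first close shut on empty air just above the cap, touching nothing. I then set the grip height from the side camera instead, and the cause is not known. The top camera was blocked by the arm, so the checks near the cap used only the side view.

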